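Zero the soil-test photometer on its blank

TASK

Zero the bench photometer on the blank vial that already stands in its well: switch it on by pressing the raised end of its power rocker fully down, then push the open lid down over the vial until it is fully shut, then press the long zero key right in and let it come back up. Press none of the round keys, press the zero key only once the power is on and the lid is shut, and leave the vials, wash bottle, beaker and tube rack standing where they are: nothing is to be picked up.

Things in the scene. Friction and masses are not known exactly. Their poses are not given: they have to be found in the camera images.
- photometer: white and grey bench photometer, fixed, 200 deep (x) x 250 (y) x 85 mm high. Origin: centre of its underside, on the bench; x from its front (towards the robot) to its rear, y to its left, z up. Rear part (x -15 to +100 mm): level deck at z = 85, well and lid left, rocker right. Front part: key panel sloping up to the rear at 0.2 rad (z 60 to 77), flat display above a row of four keys
- rocker (a joint): power rocker, black, 36 (x) x 24 mm, in a 3 mm high bezel at (40, -65) mm in the photometer frame, pivoting about y; its top is a shallow V. 0 rad = off (front end, nearest the robot, stands up), 0.4 = on (front end down, rear end up). It is stiff and stays where it is left; about 4 N on the raised end moves it
- rocker_raised_end (a point): top of the rocker's front end, 15.5 mm in front of the pivot: the end to press. When off it stands about 14 mm above the deck; pressed in, it is about 8 mm above the deck and the front facet is level
- lid (a joint): grey lid over the well: hollow hood 76 mm from hinge to front, 84 mm wide (y), 24 mm thick, with a 9 mm finger tab at its front; hinged along y at its rear lower edge. 0 rad = shut (top 25 mm above the deck), grows as it opens up and to the rear, 1.57 = upright, stop at 1.7; starts at 1.15 to 1.6. A stiff hinge holds it where it is left; about 2 N near its front moves it
- lid_hinge (a point): point on the lid's hinge axis at mid width, fixed to the photometer at (68, 55, 86) mm in its frame; x, y, z axes as the photometer's
- lid_front (a point): point on the lid's outer (upper) face at mid width, 66 mm from the hinge line along the lid, 24 mm out from the hinge plane; it moves with the lid. When the lid stands open this face looks to the rear
- zero_key (a joint): press travel of the long zero key: 0 = up, 4 mm = fully in; springs back, 2 N to start, about 4.2 N fully in
- zero_key_top (a point): centre of the top of the zero key, the only long key: rounded bar 44 (y) x 17 mm, second from the left in the row (30 mm left of the photometer's middle), standing 7 mm above the panel. Its z axis is the panel's normal, along which the key is pressed (downward)
- round_key_left (a joint): press travel of the leftmost round key, 18 mm across, 60 mm to the left of the zero key's centre; 0 = up, 4 mm = in; not to be pressed
- round_key_mid (a joint): press travel of the round key 62 mm to the right of the zero key's centre, 18 mm across; not to be pressed
- round_key_right (a joint): press travel of the rightmost round key, 114 mm to the right of the zero key's centre, 18 mm across; not to be pressed
- blank_vial: the blank: capped glass vial, 25 mm across, 65 mm tall, standing in the well at (30, 55) mm in the photometer frame, its black cap 15 mm proud of the deck. Origin: centre of its foot. Left alone
- spare_vial: a like capped vial, 25 x 65 mm, standing on the bench to the right of the photometer, near its front. Origin: centre of its foot. Left alone
- wash_bottle: white plastic wash bottle, 68 mm across, about 210 mm tall with its bent spout, standing to the left of the photometer. Origin: centre of its foot. Left alone
- beaker: white plastic beaker with droppers in it, 72 mm across, 95 mm tall (droppers to 170 mm), standing to the left of the photometer. Origin: centre of its foot. Left alone
- tube_rack: white test tube rack, 190 x 62 x 85 mm, tubes to 128 mm, standing to the right of the photometer. Origin: centre of its underside. Left alone

How it is judged:
On the way, in this order (a step that is already met when the one before it is completed fails the run):
1. the power rocker is pressed over to on while the lid is still open (value of joint rocker above 0.32 rad and value of joint lid above 0.5 rad), for 0.1 s.
2. with the power on, the lid is pushed fully shut (value of joint rocker above 0.32 rad and value of joint lid below 0.06 rad), for 0.1 s.
3. with power on and lid shut, the zero key is pressed in (more than 2.5 of its 4 mm) (all of step 2 and value of joint zero_key above 0.0025 m), for 0.04 s.
At the end, for the whole second after the job is handed in: the rocker is on (beyond 0.32 of its 0.4 rad), the lid is shut (within 0.06 rad), all keys are up again (within 1 mm), the blank is in its well and the other things stand upright in their places (all of step 2 and value of joint each of zero_key, round_key_left, round_key_mid, round_key_right below 0.001 m and distance of blank_vial from where it was at the start of the episode below 0.012 m and angle between each of spare_vial, wash_bottle, beaker, tube_rack's own z axis and vertical below 0.2 rad); the robot touches nothing.
It fails at once if the zero key is pressed (over 2.5 mm) with the power off or the lid not shut (value of joint zero_key above 0.0025 m and (value of joint lid above 0.1 rad or value of joint rocker below 0.2 rad)).
It fails at once if a round key is pressed (over 2 mm) (value of joint any of round_key_left, round_key_mid, round_key_right above 0.002 m).
It fails at once if the blank vial is lifted or shifted (over 12 mm) (distance of blank_vial from where it was at the start of the episode above 0.012 m).
It fails at once if another thing is lifted, pushed (over 20 mm) or tipped (distance of any of spare_vial, wash_bottle, beaker, tube_rack from where it was at the start of the episode above 0.02 m or angle between any of spare_vial, wash_bottle, beaker, tube_rack's own z axis and vertical above 0.4 rad).
It also fails if it takes over 56 s, if anything falls off the work surface, if the arm or the gripper's body presses on something with over 40 N, if the wrist force passes 120 N, or if a joint passes its speed limit or range.

ROBOT

A 6-joint arm with a two-finger parallel gripper is mounted at the origin on the work surface. World frame = base frame: x ahead of the robot, y to its left, z up, the work surface at z = 0. Lengths are in m, angles in rad, forces in N, time in s.
With the tool pointing down it reaches from about 0.275 to 0.85 m from the base axis. Payload 19 kg.
Tool frame: the origin (TCP) lies midway between the tips of the shut fingers; the grasp point (between the pads) lies 19 mm behind it (grip_depth is the distance from the TCP to the grasp point, in m); z points along the fingers, y is the line along which they close (so a half turn about z gives the same grasp; the last joint's range is limited). The gripper opens to 85 mm and grips with 20 to 120 N. Pads are 22 mm wide; open, the fingers measure 114 mm over their backs; the gripper's body (76 mm by 85 mm) begins 54 mm behind the grasp point. The pads swing forward as they close: fully open they stand 13 mm farther back than shut.
Start: joints at [-1.276, 0.15, 1.437, -0, 1.554, -0.134], TCP at [0.239, -0.523, 0.231] pointing down, gripper open.
Joint ranges: [-2.8, 2.8], [-0.68, 2.1], [0.12, 2.68], [-1.39, 4.53], [0.16, 2.79], [-2.81, 2.81]. Speed limits (rad/s): [1.89, 1.89, 2.22, 3.01, 3.01, 3.01].

INTERFACE

Orientations are given as a rotation vector (axis times angle).
In Python, from rig import goto, servo_line, move_joints, open_gripper, grasp, pause, inverse_kinematics, snapshot, Unreachable, job_done, current_clock, current_joint_positions, current_joint_vel, current_tau, current_tool_pos, current_eef_rot, current_wrist_force, current_torque, current_grip_width, current_gripper_force, grip_depth gives the robot as it stands. The module is installed in compiled form; this text tells all that it offers. Calls block until the motion is done:
- goto(position, orientation): joint-space move of the TCP to a pose.
- servo_line(position, ori=None, rate=0.15, f_stop=None): straight line of the TCP; ori=None keeps the orientation; rate is the mean speed in m/s. With f_stop (N) it stops when the force on the tool has changed by that much, and returns True; else False.
- move_joints(angles): joint-space move.
- open_gripper() and grasp(f_grip=None): open the fingers fully, or close them until they stop; f_grip is the grip in N (None keeps the last).
- pause(seconds).
- inverse_kinematics(position, orientation): joint angles nearest the present ones, or None.
- snapshot(name): name is "scene" or "top" or "wrist"; returns a dict with "img" (420x560x3 uint8, red, green, blue), "range_z" (420x560 float32, m along the optical axis (not along the pixel's ray), 0 where there is no reading), "intrinsics" (3x3 intrinsics, pixels), "pose" (4x4, takes a point from camera to world coordinates). Camera axes: x right, y down, z forward; pixel columns grow to the right and rows downward; lengths in m; the calibration is good to about 2 mm. A picture is of the moment at which its call begins.
A pose or a line that the arm cannot do raises Unreachable and nothing moves.
- job_done(): hands the job in; it is judged then, once.
Readings, each from a call of its own:
- current_clock(): time.
- current_joint_positions(): joint angles.
- current_joint_vel(): joint speeds.
- current_tau(): joint torques, N m.
- current_tool_pos(): TCP position.
- current_eef_rot(): TCP orientation.
- current_wrist_force(): force on the tool from outside, world axes, zero at the start.
- current_torque(): the same for the moment, N m.
- current_grip_width(): opening from 0.0 (shut) to 1.0 (fully open).
- current_gripper_force(): force on a finger pad.
Only numpy, scipy, OpenCV 4.12 (cv2) and the standard library are available. Lean on these libraries where they do the work, as an engineer would, in place of code of your own. Each camera call takes 0.05 s, during which the arm holds its last target. There are 200 camera calls.

## Working session

There is one attempt and no reset: what is moved stays moved. The work goes in short steps, each a Python script; the robot and the scene stay as the last script left them, time stands still between calls to the robot, and variables do not carry over. Pictures are saved under pics/ and viewed, at most 10 in all, crops included, and the job is handed in when it is done.

```bash
mkdir -p pics; python3 - <<'E'
from rig import *
import cv2,numpy as np
for n in ("scene","top"):
    s=snapshot(n); np.savez(f"{n}.npz",**s); cv2.imwrite(f"pics/{n}.png",s["img"][:,:,::-1])
    print(n,s["intrinsics"].round(1).tolist(),s["pose"].round(3).tolist())
print(current_clock(),current_eef_rot(),grip_depth)
E
```

```text
scene [[440.9, 0.0, 283.4], [0.0, 440.9, 205.9], [0.0, 0.0, 1.0]] [[0.076, 0.746, -0.661, 1.233], [0.997, -0.046, 0.062, -0.045], [0.016, -0.664, -0.747, 0.838], [0.0, 0.0, 0.0, 1.0]]
top [[483.9, 0.0, 279.1], [0.0, 483.9, 209.1], [0.0, 0.0, 1.0]] [[0.012, -0.993, 0.113, 0.467], [-1.0, -0.013, -0.008, 0.017], [0.009, -0.113, -0.994, 1.019], [0.0, 0.0, 0.0, 1.0]]
0.1 [-3.06861503e+00 -6.68147242e-01  1.58126943e-04] 0.0187
```

View pics/scene.png

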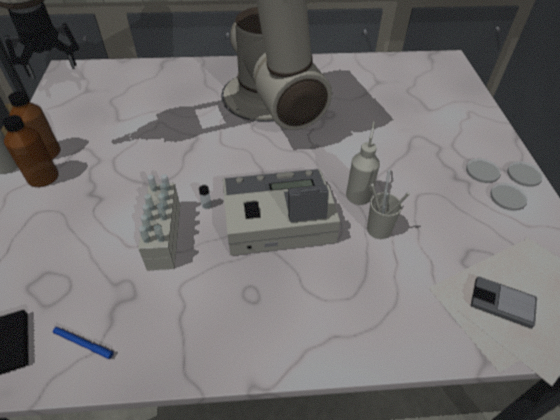

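View pics/top.png

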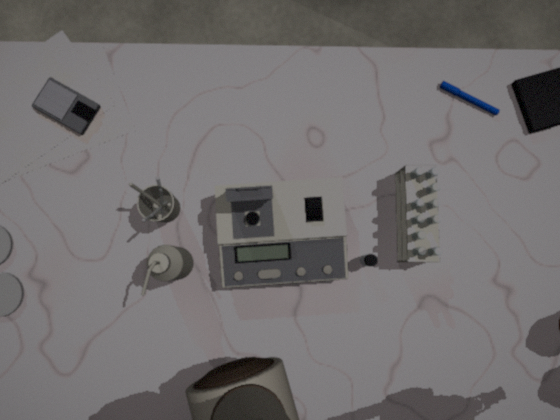

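The top view shows the photometer at about (217–347, 182–287), with the zero key at (269,273), rocker at (314,209), vial cap at (253,218) and the lid standing near (250,193). I'll fit the pose from depth and the features.

```bash
cat > h.py <<'E'
import numpy as np,cv2
def cloud(s):
    K=s["intrinsics"];P=s["pose"];z=s["range_z"];v,u=np.indices(z.shape)
    c=np.stack([(u-K[0,2])/K[0,0]*z,(v-K[1,2])/K[1,1]*z,z],-1)
    return c@P[:3,:3].T+P[:3,3]
def project(s,p):
    c=(np.atleast_2d(p)-s["pose"][:3,3])@s["pose"][:3,:3]
    q=c@s["intrinsics"].T; return q[:,:2]/q[:,2:]
E
python3 - <<'E'
from h import *
s=np.load("top.npz");W=cloud(s);ok=s["range_z"]>0
for n,(u,v) in dict(zero=(269,273),r1=(239,276),r2=(301,271),r3=(327,270),rock=(314,209),cap=(253,218),lid=(250,193),spare=(371,260),bottle=(159,262)).items(): print(n,W[v,u].round(4))
m=np.zeros(ok.shape,bool);m[170:295,205:355]=1
d=m&ok&(W[...,2]>.078)&(W[...,2]<.092)
print("deck z",np.median(W[d][:,2]))
for lo,hi in((.078,.092),(.045,.2)):
    q=m&ok&(W[...,2]>lo)&(W[...,2]<hi)
    n,l,st,_=cv2.connectedComponentsWithStats(q.astype(np.uint8));k=1+st[1:,4].argmax()
    print(cv2.minAreaRect((W[l==k][:,:2]).astype(np.float32)*1000))
im=cv2.resize(s["img"][170:300,200:365],None,fx=4.5,fy=4.5,interpolation=cv2.INTER_CUBIC)
im=cv2.convertScaleAbs(im,alpha=1.5); cv2.imwrite("pics/topc.png",im[:,:,::-1])
E
```

```text
zero [0.4497 0.0273 0.0713]
r1 [0.4432 0.0856 0.0683]
r2 [ 0.4543 -0.0348  0.0707]
r3 [ 0.4568 -0.0852  0.0726]
rock [ 0.5735 -0.058   0.0919]
cap [0.5539 0.059  0.0988]
lid [0.5928 0.0622 0.1618]
spare [ 0.4772 -0.1725  0.0653]
bottle [0.4682 0.2174 0.1718]
deck z 0.08443451305311722
((569.420654296875, 6.504768371582031), (118.92862701416016, 250.47727966308594), 4.774050235748291)
((529.07568359375, 3.2250518798828125), (200.06521606445312, 250.50924682617188), 4.625490665435791)
```

View pics/topc.png

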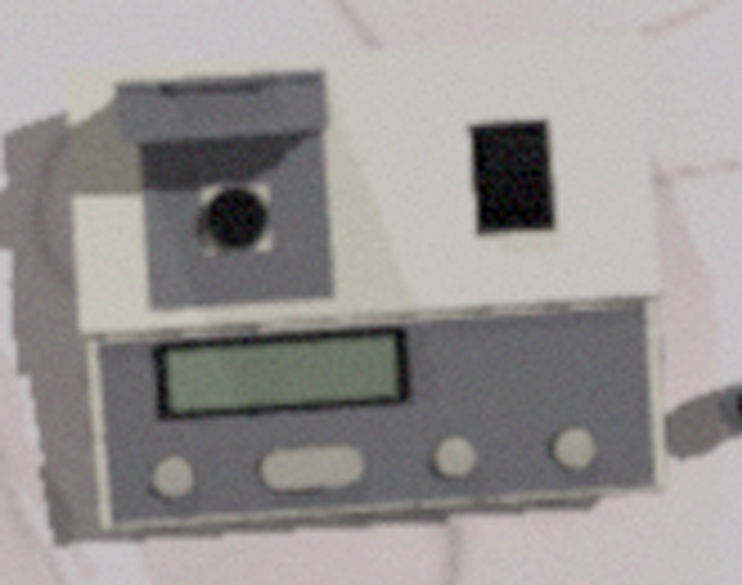

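```bash
cat >> h.py <<'E'
from scipy.spatial.transform import Rotation as Ro
YAW=.081;O=np.array([.529,.0032,0.]);RP=Ro.from_euler("z",YAW)
def w(x,y,z): return O+RP.apply(np.array([x,y,z])/1000)      # photometer mm -> world m
def ori(tilt=0): return (RP*Ro.from_euler("y",-tilt)*Ro.from_euler("x",np.pi)).as_rotvec()
E
python3 - <<'E'
from h import *
from rig import *
print(Ro.from_rotvec(ori(.2)).as_matrix()[:,2].round(3))
grasp(20)
goto(w(24,-65,200),ori()); print(current_clock(),current_tool_pos(),current_grip_width())
servo_line(w(24,-65,112),rate=.15)
print(servo_line(w(24,-65,91),rate=.02,f_stop=18),current_tool_pos(),current_wrist_force())
pause(.2); servo_line(w(24,-65,200))
s=snapshot("top"); np.savez("top2.npz",**s); W=cloud(s)
for lx in (26,30,50,54):
    u,v=project(s,w(lx,-65,95))[0].round().astype(int); print(lx,(W[v,u]*1000).round(1))
print(current_clock())
E
```

```text
[ 0.198  0.016 -0.98 ]
2.8917 [ 0.55811944 -0.06038929  0.20003381] -0.0012667528525285039
True [ 0.55792489 -0.05969676  0.09283281] [-3.23611395  0.33043172  9.04569188]
26 [515.9 -23.8 530.5]
30 [517.3 -23.3 535.9]
50 [526.3 -20.9 552.5]
54 [527.9 -20.7 555.1]
5.6583
```

The press stopped at 92.8 mm with force, which fits a fully pressed front end. I'll move behind the lid and check before pushing.

```bash
python3 - <<'E'
from h import *
from rig import *
servo_line(w(40,-65,245)); servo_line(w(145,50,245),rate=.25)
ims=[snapshot(n) for n in("scene","wrist")]
cv2.imwrite("pics/b.png",cv2.convertScaleAbs(np.vstack([cv2.resize(ims[0]["img"][130:270,180:380],(560,392),interpolation=2)[:300],cv2.resize(ims[1]["img"],(560,300))]),alpha=1.5)[:,:,::-1])
for s in ims:
    W=cloud(s)
    for lx in (26,30,50,54):
        u,v=project(s,w(lx,-65,95))[0].round().astype(int)
        if 0<=u<560 and 0<=v<420: print(lx,(W[v,u]*1000).round(1))
print(current_clock())
E
```

```text
26 [557.1 -58.5  92.7]
30 [564.  -58.7  93.7]
50 [585.9 -56.8  97.9]
54 [592.  -57.   98.1]
26 [558.6 -60.4  93.2]
30 [563.9 -58.9  94.9]
50 [586.6 -56.2  98.7]
54 [590.3 -55.  100.1]
7.0
```

View pics/b.png

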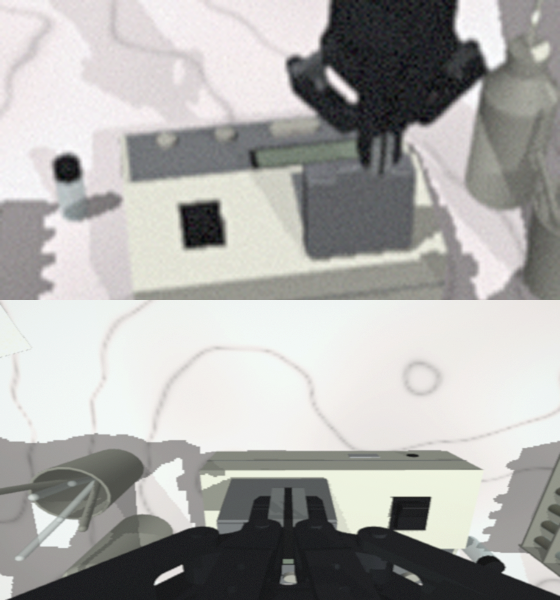

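The picture shows the rocker on (front ~93 mm, rear ~99 mm) and the fingers clear behind the open lid. Next I push the lid over.

```bash
python3 - <<'E'
from h import *
from rig import *
a,b=60,24
servo_line(w(145,50,150),rate=.2)
pts=[]
for t in np.linspace(1.6,.08,9):
    servo_line(w(68-a*np.cos(t)+b*np.sin(t)+11,50,86+a*np.sin(t)+b*np.cos(t)+1),rate=.08)
    print(round(t,2),current_wrist_force().round(1))
x=68-a+11
print(servo_line(w(x,50,106),rate=.03,f_stop=20),current_tool_pos()[2],current_wrist_force().round(1))
pause(.2); servo_line(w(x,50,190))
servo_line(w(-130,30,200),rate=.25)
s=snapshot("scene");W=cloud(s)
for lx in (0,20,40,60):
    u,v=project(s,w(lx,55,110))[0].round().astype(int); print(lx,(W[v,u]*1000).round(1))
cv2.imwrite("pics/c.png",cv2.convertScaleAbs(cv2.resize(s["img"][130:270,180:380],(800,560),interpolation=2),alpha=1.5)[:,:,::-1])
print(current_clock())
E
```

```text
1.6 [-0.7 -0.2 -0.5]
1.41 [-1.2 -0.1 -0.3]
1.22 [ 0.7 -0.5 -0.5]
1.03 [ 0.6  0.1 -0.1]
0.84 [-0.2  0.1 -0.6]
0.65 [-0.5  0.4 -0.6]
0.46 [ 1.  -0.6 -0. ]
0.27 [ 0.3 -0.5  0.9]
0.08 [-0.   0.2  0.2]
True 0.10989613918747836 [-0.8  0.5 10.4]
0 [522.3  58.7 108.6]
20 [544.4  58.7 111.6]
40 [563.8  61.3 108.9]
60 [584.1  63.6 111. ]
12.6833
```

View pics/c.png

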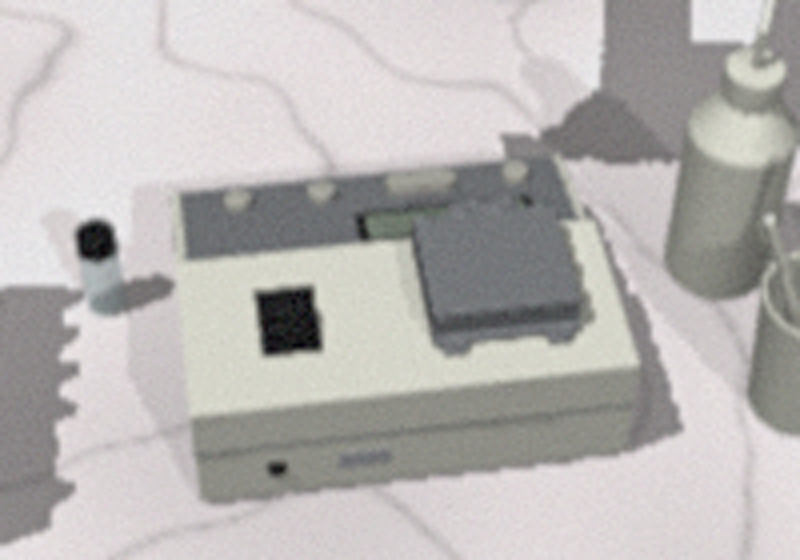

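The lid lies level at 110 mm (crop ~(500,270)), so it is shut, and the zero key at (420,180) is clear. Next is the key press along the panel normal.

```bash
python3 - <<'E'
from h import *
from rig import *
k=np.array([-77.5,30,71.5]);n=np.array([-np.sin(.2),0,np.cos(.2)])
goto(w(*(k+100*n)),ori(.2)); servo_line(w(*(k+10*n)),rate=.12)
print(servo_line(w(*(k-6*n)),rate=.02,f_stop=12),current_wrist_force().round(1))
p=RP.inv().apply(current_tool_pos()-O)*1000; print("depth",(k-p)@n,p)
pause(.2); servo_line(w(*(k+120*n)),rate=.15)
goto(w(-130,30,260),ori())
s=snapshot("scene");W=cloud(s)
for q in [(0,55,110),(20,55,110),(40,55,110),(28,-65,95),(52,-65,95),tuple(k)]:
    u,v=project(s,w(*q))[0].round().astype(int); print(q,(W[v,u]*1000).round(1))
print(current_clock(),current_wrist_force().round(1))
E
```

```text
True [-5.6  0.1 11.6]
depth 4.194007851814878 [-76.56525073  29.96945283  67.41017393]
(0, 55, 110) [525.2  58.3 111.6]
(20, 55, 110) [544.1  58.7 111.2]
(40, 55, 110) [565.2  61.1 110.4]
(28, -65, 95) [560.  -58.6  92.6]
(52, -65, 95) [592.3 -56.9 101.9]
(np.float64(-77.5), np.float64(30.0), np.float64(71.5)) [446.8  28.   69.3]
16.3 [-0.4  0.2  0. ]
```

The key reached its stop at about 4.2 mm and was released. The rocker is still on, the lid is still shut and the robot is clear.

```bash
python3 -c "
from rig import *
print(job_done())"
```

```text
the job is handed in; nothing more can be done
None
```

I switched the photometer on, pushed the lid shut, pressed the zero key fully in and let it go, and handed the job in at about 16 s; the hand-in call returned no verdict.

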